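# Bring a hanging flow cup to rest over the deep dish

### The arm

A 6-joint arm with a two-finger parallel gripper is mounted at the origin on the work surface. World frame = base frame: x ahead of the robot, y to its left, z up, the work surface at z = 0. Lengths are in mm, angles in rad, forces in N, time in s.
With the tool pointing down it reaches from about 275 to 825 mm from the base axis. Payload 5.2 kg.
Tool frame: the origin (TCP) lies on the centre line of the jaws, within the pads' length; the fingertips stand 8 mm ahead of it and the grasp point (between the pads) lies 11 mm behind it; x points along the fingers, z is the direction in which the jaws open and shut, and the axes are right-handed (so a half turn about x gives the same grasp; the last joint's range is limited). The gripper opens to 93 mm and grips with 3 to 60 N. Pads are 15 mm wide; open, the fingers measure 128 mm over their backs; the gripper's body (75 mm by 188 mm) begins 65 mm behind the grasp point.
Start: joints at [1.128, 0.259, 1.535, -0, 1.348, -0.203], TCP at [130.607, 534.272, 226.653] pointing down, gripper open.
Joint ranges: [-3.14, 3.14], [-0.91, 2.08], [0.19, 2.58], [-1.22, 4.36], [0.22, 2.71], [-3.12, 3.12]. Speed limits (rad/s): [2.57, 2.57, 3.14, 3.14, 3.14, 3.14].

### API

Orientations are given as a 3x3 rotation matrix whose columns are the frame's x, y, z axes.
In Python, from station import env, imaging, order gives the robot as it stands.
- The arm moves only by the tool drive_tool, never from a script. Its argument "commands" is a list of rows, each a list of 7 numbers: the shift along the world's x, y, z in units of 0.5 m (1.0 is 0.5 m), then the turn, a rotation vector about the world's x, y, z in units of 180 degrees (1.0 is 180 degrees), then the opening, from -1 (shut) to 1 (fully open), so that 0 is half open. In form: [[dx, dy, dz, wx, wy, wz, grip], ...]. A call has 1 to 10 rows; each row is the pose to reach, as a shift and turn from the pose measured when the call began, turning the shorter way round; what a row does not reach only later rows make up. A row lasts 1/12 s, in which the tool goes at most 41.7 mm and 7.16 degrees, less where a joint would pass 70% of its speed; a pose out of reach is approached as far as the arm can. A call with a number of a shift or a turn outside -1 to 1 is refused whole. A call with a gripper value outside its range is refused whole. The fingers move at their own pace and stop on an object; "squeeze" is the grip in N (left out, the last holds). Time passes only in rows, so rows that repeat a pose let the fingers close. It gives the time, the measured TCP pose, the force and the opening at its end, in the units of the state.
- env.state(): the state, without advancing time (a new reading comes with each control period).
- imaging.capture(name): name is "scene" or "top" or "wrist"; returns (picture, depth): 384x512x3 uint8, red, green, blue; 384x512 float32, mm along the optical axis (not along the pixel's ray), 0 where there is no reading.
- imaging.camera_model(name): a dict with "fx", "fy", "cx", "cy" (pixels), "R" (3x3) and "t" (3): a world point X has camera coordinates R X + t; the wrist camera has in their place "T_tool_cam" (4x4, takes a point from camera to tool coordinates, whose origin is the TCP and whose axes are the tool frame's). Camera axes: x right, y down, z forward; pixel columns grow to the right and rows downward; lengths in mm; the calibration is good to about 2 mm. A picture is of the moment at which its call begins: read the wrist's pose just before it. camera_model takes no time and is no camera call.
- order.close_job(): hands the job in, once; it reports no verdict.
The state is a dict: "time_s": time; "qpos": joint angles; "qd": joint speeds; "joint_efforts": joint torques, N m; "tool_pos": TCP position; "ee_rot": TCP orientation; "contact_force": force on the tool from outside, world axes, zero at the start; "wrist_torque": the same for the moment, N m; "grip_width": finger opening in mm.
Only numpy, scipy, OpenCV 4.12 (cv2) and the standard library are available. Lean on these libraries where they do the work, as an engineer would, in place of code of your own. Each camera call takes 0.05 s, during which the arm holds its last target. There are 200 camera calls.

### The job

A brass flow cup hangs by its bail from the carriage of the bench gantry and swings freely, its nozzle parked behind the lip of the drip block. Using the carriage's knob, draw the cup off over the lip and along the rail until its nozzle hangs still over the middle of the deep glass dish (not the shallow one), keep it there without swinging for five seconds or more, then let go and leave it hanging there at rest. The cup is clean: do not touch it, do not let it swing wildly or knock hard against the drip block, and leave the drip block, the dishes and the other glassware where they stand.

Things in the scene. Friction and masses are not known exactly. Their poses are not given: they have to be found in the camera images.
- gantry: fixed bench gantry: straight aluminium beam 24 x 24 mm, centre 280 mm above the table, on two end posts 644 mm apart. Origin on the table under the beam's middle, z up; its y axis runs along the rail, from the drip block's end (-y) to the far end (+y). Position and yaw (within 0.2 rad of the world's) vary.
- carriage: grey block, 48 across x 60 along the rail x 44 mm, sliding on the beam along the gantry's y from -220 to +250 mm (starts near -200); 0.5 kg, friction about 2 N plus 3 N per m/s: stays where it is left. Origin on the cup's pivot axis over the rail's centre line, 297 mm above the table; axes parallel to the gantry's.
- carriage_knob (a point): point to grip on the upright round black knob on the carriage: diameter 22 mm, from 306 to 349 mm above the table; the point is on its axis at 333 mm. Take it from above, best with the fingers closing along the rail: the steel bail eyes, 35 mm either side of the rail's centre line, reach up to 304 mm.
- cup: brass cup on two thin bail arms, hinged on the carriage, swings along the rail; nearly undamped (over a minute). About 0.4 kg. Origin on the pivot axis, z from nozzle up to pivot; a turn about its x is the swing, positive with the nozzle to the gantry's +y. Body 66 mm wide, 158 to 228 mm below the pivot. Swings like a point pendulum of 203 mm, period 0.90 s.
- cup_nozzle (a point): tip of the round 12 mm nozzle under the cup, 250 mm below the pivot on the cup's axis; 47 mm above the table when the cup hangs plumb.
- drip_block: steel block 80 across x 76 along the rail, 1.6 kg, loose, axes parallel to the gantry's, origin centre of underside. Tray floor 34 mm high; 8 mm thick lips along its +y and -y edges reach 55 mm, 8 mm above the plumb nozzle's tip, which starts between them. Drawn to +y, the cup is held back by the +y lip until it leans about 0.26 rad, then slips over and swings.
- dish: the target: deep round glass dish, 86 mm across, 34 mm high, open on top, 0.25 kg, standing under the rail to the +y side of the drip block. Origin centre of underside.
- petri: shallow round glass dish, 68 mm across, 14 mm high, also under the rail; not the target. Either dish may be the nearer one. Origin centre of underside.
- beaker: clear plastic beaker with white contents, 76 mm across, 95 mm high, beyond the rail; leave alone. Origin centre of underside.
- flask: conical glass flask, 80 mm across, 123 mm high, beyond the rail; leave alone. Origin centre of underside.
Not all that is in view belongs to the job. Of the things like the dish, leave any that is blue; of the rest the larger one is meant.

How it is judged:
By the outcome, as a careful person would: the job done as asked, in the order asked, and still so for the second after the job is handed in, with the robot touching nothing.
It also fails if it takes over 53 s, if anything falls off the work surface, if the arm or the gripper's body presses on something with over 40 N, if the wrist force passes 120 N, or if a joint passes its speed limit or range.

## Working session

There is one attempt and no reset: what is moved stays moved. The work goes in short steps, Python scripts to look and compute and a tool call to move; the robot and the scene stay as the last step left them, time stands still between calls to the robot, and variables do not carry over. Pictures are saved under pics/ and viewed, about 8 in all and at most 12, crops included, and the job is handed in when it is done.

Besides the shell and the picture viewer there is one more tool, called in YAML: its name, and indented under it one key for each argument. drive_tool: Moves the arm, as the interface text tells. Its arguments: {"type":"object","properties":{"commands":{"type":"array","items":{"type":"array","items":{"type":"number"}}},"squeeze":{"type":"number"}},"required":["commands"]}

```bash
mkdir -p pics; ls
cat > h.py <<'E'
import numpy as np, cv2
from station import env, imaging, order
def cap(n,tag=None):
    s=env.state(); p,d=imaging.capture(n); m=imaging.camera_model(n)
    if 'R' not in m:
        T=np.eye(4);T[:3,:3]=np.array(s['ee_rot']);T[:3,3]=s['tool_pos']
        W=T@np.array(m['T_tool_cam']); m['R']=W[:3,:3].T; m['t']=-m['R']@W[:3,3]
    if tag: cv2.imwrite(f'pics/{tag}.png',p[:,:,::-1]); np.savez(f'pics/{tag}.npz',p=p,d=d,R=m['R'],t=m['t'],K=[m['fx'],m['fy'],m['cx'],m['cy']])
    return p,d,m
def ld(tag):
    z=np.load(f'pics/{tag}.npz');K=z['K'];return z['p'],z['d'],dict(fx=K[0],fy=K[1],cx=K[2],cy=K[3],R=z['R'],t=z['t'])
def cloud(d,m):
    v,u=np.mgrid[:d.shape[0],:d.shape[1]]
    c=np.stack([(u-m['cx'])/m['fx']*d,(v-m['cy'])/m['fy']*d,d],-1)
    return (c-np.array(m['t']))@np.array(m['R'])
def ray(u,v,z,m):
    R=np.array(m['R']);o=-R.T@np.array(m['t']);r=R.T@[(u-m['cx'])/m['fx'],(v-m['cy'])/m['fy'],1]
    return o+r*(z-o[2])/r[2]
def proj(X,m):
    c=np.array(m['R'])@X+np.array(m['t']);return c[0]/c[2]*m['fx']+m['cx'],c[1]/c[2]*m['fy']+m['cy']
E
python3 - <<'E'
from h import *
s=env.state();print({k:np.round(s[k],3).tolist() for k in s})
for n in('scene','top'):
    p,d,m=cap(n,n);print(n,m,(d>0).mean())
a=cv2.imread('pics/scene.png');b=cv2.imread('pics/top.png')
E
```

```text
pics
{'time_s': 0.0, 'qpos': [1.128, 0.259, 1.536, 0.0, 1.348, -0.203], 'qd': [0.0, 0.0, 0.002, -0.0, -0.001, 0.001], 'joint_efforts': [-0.001, -43.731, -28.4, 0.072, 0.042, -0.0], 'tool_pos': [130.39, 533.774, 225.846], 'ee_rot': [[-0.001, -0.971, 0.238], [-0.002, 0.238, 0.971], [-1.0, 0.0, -0.002]], 'contact_force': [-0.303, -0.387, -0.606], 'wrist_torque': [-0.005, -0.012, -0.035], 'grip_width': 92.666}
scene {'fx': 356.16709914929856, 'fy': 356.16709914929856, 'cx': 258.7520714295204, 'cy': 193.76446991506165, 'R': array([[ 0.86887246,  0.49500181, -0.0058185 ],
       [ 0.38207588, -0.67803546, -0.62792192],
       [-0.31476763,  0.54336096, -0.77825459]]), 't': array([-465.8253749 ,  -72.81275204, 1102.96917117])} 0.9958089192708334
top {'fx': 494.18207754971723, 'fy': 494.18207754971723, 'cx': 261.5273997934567, 'cy': 184.15705421540173, 'R': array([[-2.55222398e-02, -9.99673581e-01, -1.16078275e-03],
       [-9.98054138e-01,  2.55469410e-02, -5.68796241e-02],
       [ 5.68907120e-02, -2.93171380e-04, -9.98380369e-01]]), 't': array([  37.59811459,  518.35307137, 1184.5337124 ])} 0.9959869384765625
```

View pics/scene.png

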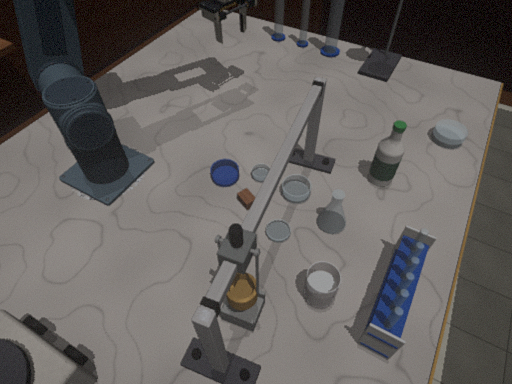

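View pics/top.png

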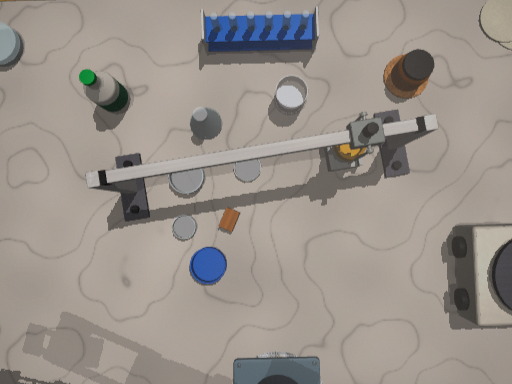

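The larger clear dish under the rail is at scene (296,188) and top (186,178). The petri is at scene (278,231) and the knob at top (370,128). The blue dish and the small one sit off the rail. Next I measure the rail, knob and dishes.

Run:
```python
from h import *
p,d,m=ld('top');C=cloud(d,m)
b=(abs(C[...,2]-292)<6)&(p.min(2)>120); b[:,:80]=0;b[:,450:]=0
P=C[b];vx,vy,x0,y0=cv2.fitLine(P[:,:2].astype(np.float32),cv2.DIST_HUBER,0,.01,.01).ravel()
if vy<0: vx,vy=-vx,-vy
print('beam dir',vx,vy,'n',len(P),'yaw',np.arctan2(-vx,vy),'ctr',x0,y0,'z',np.median(P[:,2]))
s=(P[:,:2]-[x0,y0])@[vx,vy];n=(P[:,:2]-[x0,y0])@[vy,-vx];print('span',np.percentile(s,[0,1,50,99,100]),'w',np.percentile(n,[2,50,98]))
print('ends',x0+vx*s.min(),y0+vy*s.min(),x0+vx*s.max(),y0+vy*s.max())
for n in('top','scene'):
    p,d,m=ld(n);C=cloud(d,m)
    k=(C[...,2]>342)&(C[...,2]<356)&(p.max(2)<90);k=k&(np.hypot(C[...,0]-560,C[...,1]+220)<200)
    cc=cv2.connectedComponentsWithStats(k.astype(np.uint8));
    for i in range(1,cc[0]):
        if cc[2][i,4]>15: q=C[cc[1]==i];print(n,'knob',cc[3][i],len(q),q.mean(0),ray(*cc[3][i],349,m))
for n,l in(('scene',[(296,188,'dish'),(278,231,'petri')]),('top',[(186,178,'dish'),(247,168,'petri')])):
    p,d,m=ld(n);C=cloud(d,m)
    for u,v,t in l: print(n,t,ray(u,v,10,m),'depthz',np.round(C[v-2:v+3:2,u-2:u+3:2,2],0).ravel())
p,d,m=ld('scene');cv2.imwrite('pics/c1.png',cv2.resize(p[140:260,200:360,::-1],None,fx=5,fy=5,interpolation=cv2.INTER_CUBIC))
```

```text
beam dir -0.14122686 0.98997724 n 3767 yaw 0.14170058 ctr 563.4793 45.911724 z 291.3583484964809
span [-357.95192501 -352.26502711    9.87496054  304.70335778  310.11255085] w [-1.11597656e+01  6.21617026e-03  1.14634124e+01]
ends 614.0317347309501 -308.4525348867879 519.6830879303429 352.9160914420112
top knob [371.94262295 128.04098361] 122 [ 594.21813433 -172.64098849  347.91736061] [ 594.03901636 -172.39646083  349.        ]
scene knob [235.11347518 229.70921986] 141 [ 596.25565064 -175.13295124  347.67201704] [ 596.7940819  -175.85642562  349.        ]
scene dish [540.30057467 212.65368412  10.        ] depthz [8. 6. 7. 7. 6. 6. 5. 7. 6.]
scene petri [563.81915253  54.96037975  10.        ] depthz [1. 3. 7. 5. 2. 4. 3. 3. 4.]
top dish [539.16450073 208.08249328  10.        ] depthz [4. 4. 6. 9. 8. 6. 8. 7. 6.]
top petri [559.81736647  58.7817132   10.        ] depthz [6. 4. 7. 1. 2. 2. 1. 2. 4.]
```

View pics/c1.png

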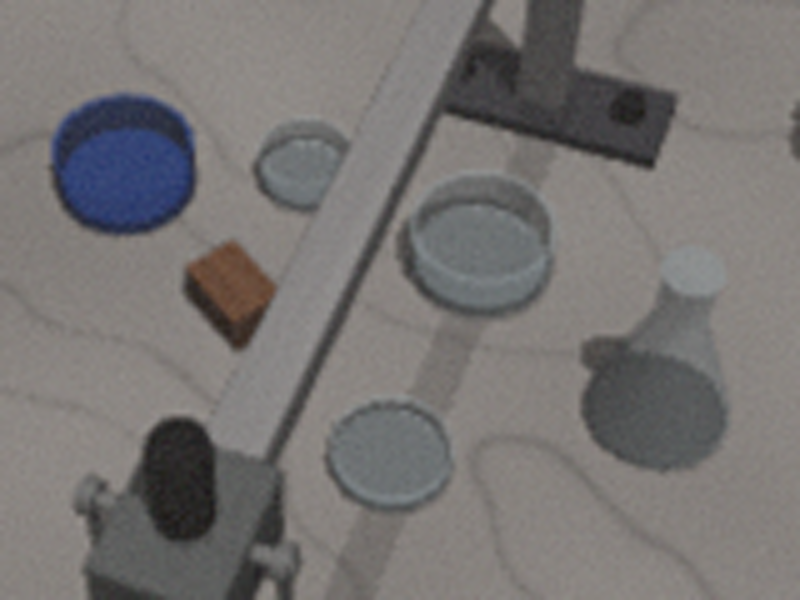

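Run:
```python
from h import *
p,d,m=ld('scene')
print(ray(296.1,185.5,34,m),ray(296.1,191.1,0,m), 'petri',ray(277.9,230.6,14,m))
# edges: left/right extremes at rim
print(ray(200+410/5,140+230/5,34,m),ray(200+552/5,140+230/5,34,m),ray(296.1,140+172/5,34,m))
q,d2,m2=ld('top');big=cv2.resize(q[130:220,130:290,::-1],None,fx=5,fy=5,interpolation=cv2.INTER_CUBIC)
c=ray(296.1,185.5,34,m)[:2]
for z in(0,34):
  pts=[proj(np.array([c[0]+43*np.cos(a),c[1]+43*np.sin(a),z]),m2) for a in np.arange(0,6.28,.35)]
  for u,v in pts: cv2.circle(big,(int((u-130+.5)*5),int((v-130+.5)*5)),2,(0,0,255) if z else (0,255,0),-1)
cv2.imwrite('pics/c2.png',big)
```

```text
[543.6701822  202.23018253  34.        ] [542.75388783 209.99970209   0.        ] petri [564.08368046  53.57681374  14.        ]
[509.52290385 180.85821207  34.        ] [579.92367922 220.50958092  34.        ] [525.06002361 240.54792831  34.        ]
```

View pics/c2.png

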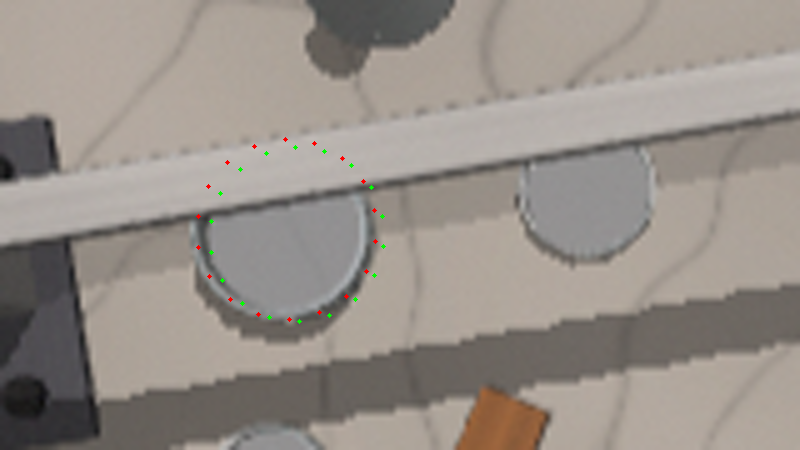

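Both views agree: dish centre ≈ (543.5, 203.5), knob ≈ (595.4, −174), rail yaw 0.142, and about 380 mm of travel along the rail. Now I lift and cross to above the knob.

drive_tool:
  commands:
    - [0, 0, 0.4, 0, 0, 0, 1]
    - [0, 0, 0.4, 0, 0, 0, 1]
    - [0, 0, 0.4, 0, 0, 0, 1]
    - [0, 0, 0.4, 0, 0, 0, 1]
    - [0, 0, 0.4, 0, 0, 0, 1]
    - [0.46, -0.7, 0.4, 0, 0, 0.12, 1]
    - [0.46, -0.7, 0.4, 0, 0, 0.12, 1]
    - [0.46, -0.7, 0.4, 0, 0, 0.12, 1]
    - [0.46, -0.7, 0.4, 0, 0, 0.12, 1]
    - [0.46, -0.7, 0.4, 0, 0, 0.12, 1]

```text
time_s: 0.93
tool_pos: [239.6, 367.0, 425.6]
ee_rot: [[-0.0, -0.99, -0.14], [-0.002, -0.14, 0.99], [-1.0, 0.001, -0.002]]
contact_force: [0.7, 0.0, -0.1]
grip_width: 93.0
```

drive_tool:
  commands:
    - [0.658, -1, 0, 0, 0, 0, 1]
    - [0.658, -1, 0, 0, 0, 0, 1]
    - [0.658, -1, 0, 0, 0, 0, 1]
    - [0.658, -1, 0, 0, 0, 0, 1]
    - [0.658, -1, 0, 0, 0, 0, 1]
    - [0.658, -1, 0, 0, 0, 0, 1]
    - [0.658, -1, 0, 0, 0, 0, 1]
    - [0.658, -1, 0, 0, 0, 0, 1]
    - [0.658, -1, 0, 0, 0, 0, 1]
    - [0.658, -1, 0, 0, 0, 0, 1]

```text
time_s: 1.77
tool_pos: [468.5, 18.2, 425.5]
ee_rot: [[-0.001, -0.99, -0.14], [-0.002, -0.14, 0.99], [-1.0, 0.001, -0.002]]
contact_force: [0.3, 1.2, -0.6]
grip_width: 92.8
```

drive_tool:
  commands:
    - [0.254, -0.384, 0, 0, 0, 0, 1]
    - [0.254, -0.384, 0, 0, 0, 0, 1]
    - [0.254, -0.384, 0, 0, 0, 0, 1]
    - [0.254, -0.384, 0, 0, 0, 0, 1]
    - [0.254, -0.384, 0, 0, 0, 0, 1]
    - [0.254, -0.384, 0, 0, 0, 0, 1]
    - [0.254, -0.384, 0, 0, 0, 0, 1]
    - [0.254, -0.384, 0, 0, 0, 0, 1]

```text
time_s: 2.43
tool_pos: [595.7, -175.1, 423.4]
ee_rot: [[-0.004, -0.99, -0.138], [-0.0, -0.138, 0.99], [-1.0, 0.004, 0.001]]
contact_force: [-1.0, 0.7, -0.6]
grip_width: 93.1
```

Run:
```python
from h import *
p,d,m=cap('wrist','w1');C=cloud(d,m);print(np.round(env.state()['tool_pos'],1))
k=(C[...,2]>338)&(C[...,2]<358)&(p.max(2)<100)&(np.hypot(C[...,0]-595,C[...,1]+174)<60)
cc=cv2.connectedComponentsWithStats(k.astype(np.uint8))
for i in range(1,cc[0]):
    if cc[2][i,4]>50: q=C[cc[1]==i];print('knob',cc[2][i],cc[3][i],q.mean(0),(q.min(0)+q.max(0))/2)
```

```text
[ 595.4 -173.9  424.5]
knob [243 194  27  29 595] [256.44033613 207.86386555] [ 594.02692433 -174.26649114  347.96965319] [ 595.24565177 -174.321524    344.31039863]
```

View pics/w1.png

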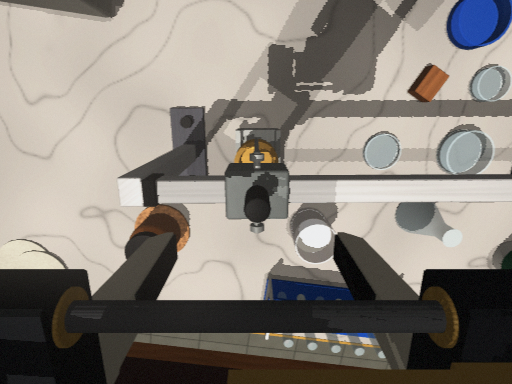

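The wrist view confirms the knob at (594.6, −174.3). It also shows the cup's top (256,152) and the dish at (466,152). I descend, then close.

drive_tool:
  commands:
    - [-0.001, -0.001, -0.08, 0, 0, 0, 1]
    - [-0.001, -0.001, -0.14, 0, 0, 0, 1]
    - [-0.001, -0.001, -0.18, 0, 0, 0, 1]
    - [-0.001, -0.001, -0.205, 0, 0, 0, 1]
    - [-0.001, -0.001, -0.205, 0, 0, 0, 1]
    - [-0.001, -0.001, -0.205, 0, 0, 0, 1]
    - [-0.001, -0.001, -0.205, 0, 0, 0, 1]

```text
time_s: 3.07
tool_pos: [595.1, -173.6, 324.1]
ee_rot: [[-0.0, -0.99, -0.14], [-0.002, -0.14, 0.99], [-1.0, 0.0, -0.002]]
contact_force: [0.5, 0.6, 1.0]
grip_width: 92.8
```

drive_tool:
  commands:
    - [0, 0, 0, 0, 0, 0, 0]
    - [0, 0, 0, 0, 0, 0, -0.2]
    - [0, 0, 0, 0, 0, 0, -0.4]
    - [0, 0, 0, 0, 0, 0, -0.5]
    - [0, 0, 0, 0, 0, 0, -0.6]
    - [0, 0, 0, 0, 0, 0, -0.7]
    - [0, 0, 0, 0, 0, 0, -0.8]
    - [0, 0, 0, 0, 0, 0, -1]
    - [0, 0, 0, 0, 0, 0, -1]
    - [0, 0, 0, 0, 0, 0, -1]
  squeeze: 30

```text
time_s: 3.9
tool_pos: [595.1, -173.6, 324.0]
ee_rot: [[-0.0, -0.99, -0.14], [-0.002, -0.14, 0.99], [-1.0, 0.0, -0.002]]
contact_force: [0.2, 0.3, 1.1]
grip_width: 31.1
```

Run:
```python
from h import *
s=env.state();print({k:np.round(s[k],2).tolist() for k in('time_s','tool_pos','contact_force','wrist_torque','grip_width')})
for n in('wrist','scene'):
  p,d,m=cap(n,n+'2');C=cloud(d,m)
  h=cv2.cvtColor(p,cv2.COLOR_RGB2HSV);k=(h[...,0]>10)&(h[...,0]<28)&(h[...,1]>110)
  q=C[k&(C[...,2]>40)&(C[...,2]<160)&(np.hypot(C[...,0]-594,C[...,1]+174)<120)]
  if len(q):print(n,len(q),np.median(q,0),q.min(0),q.max(0))
a=cv2.imread('pics/wrist2.png');b=cv2.imread('pics/scene2.png')[180:372,160:416]
cv2.imwrite('pics/v2.png',np.hstack([cv2.resize(a,(400,300)),cv2.resize(b,(400,300))]))
```

```text
{'time_s': 3.9, 'tool_pos': [595.11, -173.61, 324.01], 'contact_force': [0.18, 0.31, 1.12], 'wrist_torque': [0.06, -0.04, -0.03], 'grip_width': 31.14}
wrist 1400 [ 585.38983938 -172.62636167  122.62256939] [ 562.74613899 -205.58476245   43.79543479] [ 613.92049801 -131.11231102  140.43581622]
scene 635 [ 599.41667945 -177.48973018  121.66385865] [ 570.53992502 -206.27774721   97.63262558] [ 627.20456488 -143.26739362  140.87657021]
```

View pics/v2.png

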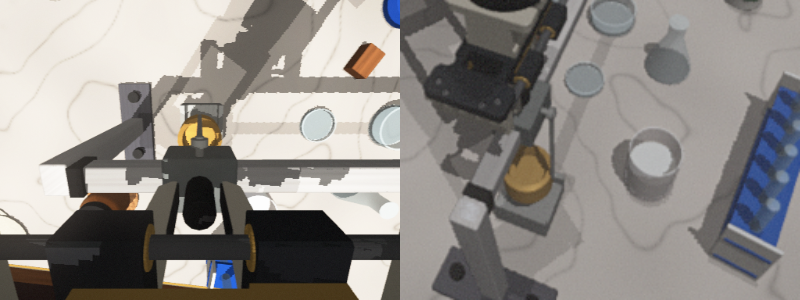

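The view shows the fingers straddling the knob but not yet closed. The scene camera sees the cup clearly, so it can track the swing. I keep closing.

drive_tool:
  commands:
    - [0, 0, 0, 0, 0, 0, -1]
    - [0, 0, 0, 0, 0, 0, -1]
    - [0, 0, 0, 0, 0, 0, -1]
    - [0, 0, 0, 0, 0, 0, -1]
    - [0, 0, 0, 0, 0, 0, -1]
  squeeze: 30

```text
time_s: 4.42
tool_pos: [595.1, -173.6, 324.0]
ee_rot: [[-0.0, -0.99, -0.14], [-0.002, -0.14, 0.99], [-1.0, 0.0, -0.002]]
contact_force: [1.5, -0.5, -0.2]
grip_width: 22.0
```

```bash
cat > track.py <<'E'
from h import *
import sys
def swing(N,cam='scene',tag=None):
    T=[];Y=[]
    U=np.array([-.1412,.98998]);
    for i in range(N):
        s=env.state();p,d,m=cap(cam,tag if i==N-1 else None);C=cloud(d,m);X=np.array(s['tool_pos'])
        h=cv2.cvtColor(p,cv2.COLOR_RGB2HSV);k=(h[...,0]>8)&(h[...,0]<28)&(h[...,1]>90)
        r=(C[...,:2]-X[:2])
        k=k&(C[...,2]>75)&(C[...,2]<165)&(abs(r@[U[1],-U[0]])<60)&(abs(r@U)<160)
        q=C[k]
        if len(q)<100: print('few',len(q));continue
        y=((q[:,:2]-X[:2])@U); z=q[:,2]
        # angle of each point about pivot; mid of extremes
        a=np.arctan2(y,297-z); T.append(s['time_s']); Y.append((np.percentile(a,3)+np.percentile(a,97))/2)
    return np.array(T),np.array(Y)
def fit(T,Y,w=2*np.pi/.9):
    A=np.c_[np.cos(w*T),np.sin(w*T),np.ones_like(T)];c,*_=np.linalg.lstsq(A,Y,rcond=None)
    print('amp %.4f off %.4f rms %.4f'%(np.hypot(c[0],c[1]),c[2],np.std(Y-A@c)))
    # theta = off + amp*cos(w(t-tp)); tp = time of +y extreme
    tp=np.arctan2(c[1],c[0])/w
    t=T[-1]+.05;k=np.ceil((t-tp)/.9);print('now %.3f next +y extreme in %.3f s'%(t,tp+k*.9-t))
if __name__=='__main__':
    n=int(sys.argv[1]);T,Y=swing(n,tag=sys.argv[2] if len(sys.argv)>2 else None);s=env.state()
    print(np.round(s['tool_pos'],1),np.round(s['contact_force'],1),s['grip_width']);print(np.round(Y,3).tolist())
    if n>5: fit(T,Y)
E
python3 track.py 2
```

```text
[ 595.1 -173.6  324. ] [-0.   0.2  0.1] 21.738266522707928
[-0.013, -0.013]
```

Gripped at 22 mm, with the cup plumb. I draw slowly along the rail towards the lip.

drive_tool:
  commands:
    - [-0.0006, 0.004, 0, 0, 0, 0, -1]
    - [-0.0014, 0.01, 0, 0, 0, 0, -1]
    - [-0.0025, 0.0175, 0, 0, 0, 0, -1]
    - [-0.0037, 0.026, 0, 0, 0, 0, -1]
    - [-0.005, 0.035, 0, 0, 0, 0, -1]
    - [-0.0063, 0.044, 0, 0, 0, 0, -1]
    - [-0.0076, 0.053, 0, 0, 0, 0, -1]
    - [-0.0088, 0.062, 0, 0, 0, 0, -1]
    - [-0.0101, 0.071, 0, 0, 0, 0, -1]
    - [-0.0114, 0.08, 0, 0, 0, 0, -1]

```text
time_s: 5.35
tool_pos: [589.3, -133.1, 324.0]
ee_rot: [[-0.0, -0.99, -0.14], [-0.002, -0.14, 0.99], [-1.0, 0.0, -0.002]]
contact_force: [0.8, -2.0, -0.1]
grip_width: 21.5
```

drive_tool:
  commands:
    - [-0.0013, 0.009, 0, 0, 0, 0, -1]
    - [-0.0026, 0.018, 0, 0, 0, 0, -1]
    - [-0.0038, 0.027, 0, 0, 0, 0, -1]
    - [-0.005, 0.035, 0, 0, 0, 0, -1]
    - [-0.006, 0.042, 0, 0, 0, 0, -1]
    - [-0.0067, 0.047, 0, 0, 0, 0, -1]
    - [-0.007, 0.05, 0, 0, 0, 0, -1]
    - [-0.007, 0.05, 0, 0, 0, 0, -1]

```text
time_s: 6.02
tool_pos: [585.6, -107.5, 324.0]
ee_rot: [[-0.001, -0.99, -0.141], [-0.001, -0.141, 0.99], [-1.0, 0.001, -0.001]]
contact_force: [-0.5, -0.9, -0.2]
grip_width: 21.6
```

```bash
python3 track.py 10
```

```text
[ 585.7 -107.9  324. ] [-1.5  1.1  0.8] 21.691460971857513
[-0.175, -0.176, -0.175, -0.176, -0.175, -0.175, -0.175, -0.175, -0.174, -0.175]
amp 0.0006 off -0.1751 rms 0.0004
now 6.517 next +y extreme in 0.056 s
```

The cup leans steadily at 0.16 rad against the lip, and it should release about 24 mm further on. I creep 17 mm and check again.

drive_tool:
  commands:
    - [-0.0006, 0.004, 0, 0, 0, 0, -1]
    - [-0.0014, 0.01, 0, 0, 0, 0, -1]
    - [-0.0025, 0.0175, 0, 0, 0, 0, -1]
    - [-0.0036, 0.025, 0, 0, 0, 0, -1]
    - [-0.0044, 0.031, 0, 0, 0, 0, -1]
    - [-0.0047, 0.033, 0, 0, 0, 0, -1]
    - [-0.0047, 0.033, 0, 0, 0, 0, -1]

```text
time_s: 7.1
tool_pos: [583.2, -90.7, 324.1]
ee_rot: [[-0.001, -0.99, -0.141], [-0.001, -0.141, 0.99], [-1.0, 0.001, -0.001]]
contact_force: [-0.9, -0.5, 0.0]
grip_width: 21.7
```

```bash
python3 track.py 3
```

```text
[583.2 -90.7 324. ] [-0.7  0.3  0. ] 21.438686998494013
[-0.237, -0.237, -0.236]
```

The cup is still held, leaning 0.224 rad, with release due in about 9 mm. I now take it over the lip with a shaped move: about half a period of acceleration, then a full period of deceleration.

drive_tool:
  commands:
    - [-0.0008, 0.006, 0, 0, 0, 0, -1]
    - [-0.0031, 0.022, 0, 0, 0, 0, -1]
    - [-0.0068, 0.0475, 0, 0, 0, 0, -1]
    - [-0.0119, 0.083, 0, 0, 0, 0, -1]
    - [-0.0184, 0.129, 0, 0, 0, 0, -1]
    - [-0.0263, 0.184, 0, 0, 0, 0, -1]
    - [-0.0347, 0.2435, 0, 0, 0, 0, -1]
    - [-0.0428, 0.3, 0, 0, 0, 0, -1]
    - [-0.0501, 0.3515, 0, 0, 0, 0, -1]
    - [-0.0567, 0.3975, 0, 0, 0, 0, -1]

```text
time_s: 8.08
tool_pos: [554.3, 110.5, 324.1]
ee_rot: [[-0.0, -0.99, -0.142], [0.0, -0.142, 0.99], [-1.0, 0.0, 0.0]]
contact_force: [3.1, -1.4, -1.3]
grip_width: 21.6
```

drive_tool:
  commands:
    - [-0.0058, 0.0405, 0, 0, 0, 0, -1]
    - [-0.0108, 0.0755, 0, 0, 0, 0, -1]
    - [-0.015, 0.105, 0, 0, 0, 0, -1]
    - [-0.0185, 0.1295, 0, 0, 0, 0, -1]
    - [-0.0212, 0.1485, 0, 0, 0, 0, -1]
    - [-0.0231, 0.162, 0, 0, 0, 0, -1]
    - [-0.0243, 0.17, 0, 0, 0, 0, -1]
    - [-0.0247, 0.173, 0, 0, 0, 0, -1]

```text
time_s: 8.75
tool_pos: [541.8, 197.5, 324.0]
ee_rot: [[-0.0, -0.99, -0.142], [0.0, -0.142, 0.99], [-1.0, 0.0, 0.001]]
contact_force: [1.5, -1.6, -0.3]
grip_width: 21.5
```

```bash
python3 track.py 20 s3
```

```text
[541.9 196.9 324. ] [-0.2 -0.1 -0.6] 21.478257440488616
[0.089, 0.124, 0.14, 0.138, 0.119, 0.084, 0.035, -0.019, -0.072, -0.118, -0.152, -0.169, -0.17, -0.15, -0.115, -0.069, -0.016, 0.038, 0.084, 0.12]
amp 0.1568 off -0.0158 rms 0.0015
now 9.750 next +y extreme in 0.023 s
```

The cup is over the lip and swinging at only 0.157 rad with its phase known. I cancel the swing with a timed out-and-back shift that ends 6 mm further along, at the dish.

drive_tool:
  commands:
    - [0, 0, 0, 0, 0, 0, -1]
    - [0, 0, 0, 0, 0, 0, -1]
    - [0, 0, 0, 0, 0, 0, -1]
    - [0.0011, -0.008, 0, 0, 0, 0, -1]
    - [0.0023, -0.016, 0, 0, 0, 0, -1]
    - [0.0034, -0.024, 0, 0, 0, 0, -1]
    - [0.0046, -0.032, 0, 0, 0, 0, -1]
    - [0.0057, -0.04, 0, 0, 0, 0, -1]
    - [0.0052, -0.0367, 0, 0, 0, 0, -1]
    - [0.0038, -0.0264, 0, 0, 0, 0, -1]

```text
time_s: 10.58
tool_pos: [544.0, 182.1, 324.0]
ee_rot: [[-0.0, -0.99, -0.14], [-0.002, -0.14, 0.99], [-1.0, 0.001, -0.002]]
contact_force: [-0.0, -2.4, -1.2]
grip_width: 21.3
```

drive_tool:
  commands:
    - [-0.0015, 0.0103, 0, 0, 0, 0, -1]
    - [-0.0029, 0.0207, 0, 0, 0, 0, -1]
    - [-0.0044, 0.031, 0, 0, 0, 0, -1]
    - [-0.0055, 0.0388, 0, 0, 0, 0, -1]
    - [-0.0055, 0.0388, 0, 0, 0, 0, -1]

```text
time_s: 11.0
tool_pos: [541.0, 203.0, 324.0]
ee_rot: [[-0.0, -0.99, -0.141], [-0.001, -0.141, 0.99], [-1.0, 0.0, -0.001]]
contact_force: [-0.6, 1.9, 0.4]
grip_width: 21.7
```

```bash
python3 track.py 20 s4
python3 - <<'E'
from h import *
a=cv2.imread('pics/s4.png')[100:260,200:400];p,d,m=cap('top','t4');b=p[100:260,100:300,::-1]
cv2.imwrite('pics/v4.png',np.hstack([cv2.resize(x,(400,320),interpolation=cv2.INTER_CUBIC) for x in(a,b)]))
E
```

```text
[541.2 201.4 324. ] [-0.4  0.8  0.2] 21.358858576045648
[-0.016, -0.006, -0.007, -0.002, -0.001, 0.001, -0.003, -0.005, -0.009, -0.017, -0.022, -0.025, -0.032, -0.032, -0.032, -0.03, -0.025, -0.021, -0.016, -0.011]
amp 0.0162 off -0.0158 rms 0.0013
now 12.000 next +y extreme in 0.123 s
```

View pics/v4.png

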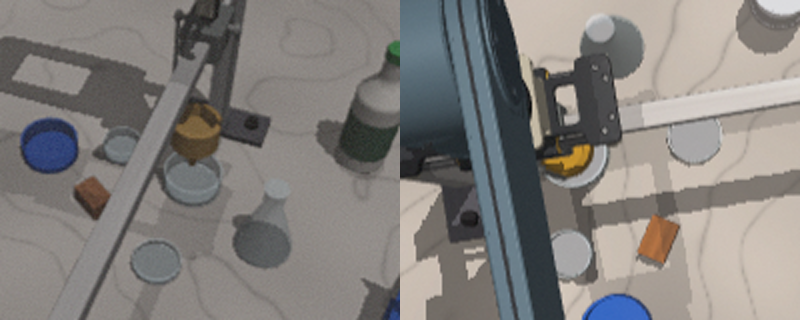

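Swing is down to 0.016 rad, and the nozzle at crop (191,160) hangs inside the dish. I check the nozzle-to-dish offset in that same view.

Run:
```python
from h import *
p,d,m=ld('s4');h=cv2.cvtColor(p,cv2.COLOR_RGB2HSV);k=(h[...,0]>8)&(h[...,0]<28)&(h[...,1]>75);k[:,:270]=0;k[:,330:]=0;k[:130]=0;k[200:]=0
for v in np.where(k.any(1))[0][-12:]:
    c=np.where(k[v])[0];print(v,c.min(),c.max(),len(c),end=' | ')
print();print('plumb nozzle at tcp expected px',proj(np.array([541.2,201.4,47]),m),'dish rim px',proj(np.array([543.5,203.5,34]),m))
```

```text
170 286 308 23 | 171 286 308 23 | 172 287 308 22 | 173 287 307 21 | 174 287 307 21 | 175 289 306 18 | 176 289 305 17 | 177 291 304 14 | 178 293 301 9 | 179 295 298 4 | 180 295 297 3 | 181 295 296 2 | 
plumb nozzle at tcp expected px (np.float64(295.531045229482), np.float64(182.39303248291301)) dish rim px (np.float64(296.24117854406956), np.float64(185.1814319428497))
```

drive_tool:
  commands:
    - [0, 0, 0, 0, 0, 0, -1]
    - [0, 0, 0, 0, 0, 0, -1]
    - [0, 0, 0, 0, 0, 0, -1]
    - [0, -0.0003, 0, 0, 0, 0, -1]
    - [0.0001, -0.001, 0, 0, 0, 0, -1]
    - [0.0002, -0.0016, 0, 0, 0, 0, -1]
    - [0.0003, -0.0023, 0, 0, 0, 0, -1]
    - [0.0004, -0.003, 0, 0, 0, 0, -1]
    - [0.0005, -0.0036, 0, 0, 0, 0, -1]
    - [0.0003, -0.0024, 0, 0, 0, 0, -1]

```text
time_s: 12.88
tool_pos: [541.5, 199.5, 324.0]
ee_rot: [[-0.0, -0.99, -0.139], [-0.003, -0.139, 0.99], [-1.0, 0.001, -0.003]]
contact_force: [-0.0, -1.6, 0.4]
grip_width: 21.6
```

drive_tool:
  commands:
    - [-0.0002, 0.0012, 0, 0, 0, 0, -1]
    - [-0.0003, 0.0024, 0, 0, 0, 0, -1]
    - [-0.0005, 0.0037, 0, 0, 0, 0, -1]
    - [-0.0007, 0.0049, 0, 0, 0, 0, -1]
    - [-0.0008, 0.0054, 0, 0, 0, 0, -1]
    - [-0.0008, 0.0054, 0, 0, 0, 0, -1]

```text
time_s: 13.38
tool_pos: [541.1, 202.1, 324.0]
ee_rot: [[-0.0, -0.99, -0.139], [-0.003, -0.139, 0.99], [-1.0, 0.001, -0.003]]
contact_force: [0.3, -2.0, 0.2]
grip_width: 21.6
```

```bash
python3 track.py 20 s5
```

```text
[541.1 202.3 324. ] [-0.3 -2.  -0.2] 21.415358833910926
[-0.016, -0.015, -0.017, -0.016, -0.013, -0.011, -0.006, -0.009, -0.008, -0.008, -0.008, -0.013, -0.013, -0.017, -0.018, -0.018, -0.02, -0.022, -0.02, -0.02]
amp 0.0063 off -0.0140 rms 0.0015
now 14.383 next +y extreme in 0.279 s
```

The swing is now 0.006 rad, about 1.6 mm at the nozzle. I hold for more than 5 s.

drive_tool:
  commands:
    - [0, 0, 0, 0, 0, 0, -1]
    - [0, 0, 0, 0, 0, 0, -1]
    - [0, 0, 0, 0, 0, 0, -1]
    - [0, 0, 0, 0, 0, 0, -1]
    - [0, 0, 0, 0, 0, 0, -1]
    - [0, 0, 0, 0, 0, 0, -1]
    - [0, 0, 0, 0, 0, 0, -1]
    - [0, 0, 0, 0, 0, 0, -1]
    - [0, 0, 0, 0, 0, 0, -1]
    - [0, 0, 0, 0, 0, 0, -1]

```text
time_s: 15.22
tool_pos: [541.1, 202.2, 324.0]
ee_rot: [[-0.0, -0.99, -0.139], [-0.003, -0.139, 0.99], [-1.0, 0.001, -0.003]]
contact_force: [0.2, -2.1, 0.1]
grip_width: 21.4
```

drive_tool:
  commands:
    - [0, 0, 0, 0, 0, 0, -1]
    - [0, 0, 0, 0, 0, 0, -1]
    - [0, 0, 0, 0, 0, 0, -1]
    - [0, 0, 0, 0, 0, 0, -1]
    - [0, 0, 0, 0, 0, 0, -1]
    - [0, 0, 0, 0, 0, 0, -1]
    - [0, 0, 0, 0, 0, 0, -1]
    - [0, 0, 0, 0, 0, 0, -1]
    - [0, 0, 0, 0, 0, 0, -1]
    - [0, 0, 0, 0, 0, 0, -1]

```text
time_s: 16.05
tool_pos: [541.1, 202.2, 324.0]
ee_rot: [[-0.0, -0.99, -0.139], [-0.003, -0.139, 0.99], [-1.0, 0.001, -0.003]]
contact_force: [-0.2, -2.1, -0.2]
grip_width: 21.6
```

drive_tool:
  commands:
    - [0, 0, 0, 0, 0, 0, -1]
    - [0, 0, 0, 0, 0, 0, -1]
    - [0, 0, 0, 0, 0, 0, -1]
    - [0, 0, 0, 0, 0, 0, -1]
    - [0, 0, 0, 0, 0, 0, -1]
    - [0, 0, 0, 0, 0, 0, -1]
    - [0, 0, 0, 0, 0, 0, -1]
    - [0, 0, 0, 0, 0, 0, -1]
    - [0, 0, 0, 0, 0, 0, -1]
    - [0, 0, 0, 0, 0, 0, -1]

```text
time_s: 16.88
tool_pos: [541.1, 202.2, 324.0]
ee_rot: [[-0.0, -0.99, -0.139], [-0.003, -0.139, 0.99], [-1.0, 0.001, -0.003]]
contact_force: [1.2, -1.6, -0.3]
grip_width: 21.5
```

drive_tool:
  commands:
    - [0, 0, 0, 0, 0, 0, -1]
    - [0, 0, 0, 0, 0, 0, -1]
    - [0, 0, 0, 0, 0, 0, -1]
    - [0, 0, 0, 0, 0, 0, -1]
    - [0, 0, 0, 0, 0, 0, -1]
    - [0, 0, 0, 0, 0, 0, -1]
    - [0, 0, 0, 0, 0, 0, -1]
    - [0, 0, 0, 0, 0, 0, -1]
    - [0, 0, 0, 0, 0, 0, -1]
    - [0, 0, 0, 0, 0, 0, -1]

```text
time_s: 17.72
tool_pos: [541.1, 202.3, 324.0]
ee_rot: [[-0.0, -0.99, -0.139], [-0.003, -0.139, 0.99], [-1.0, 0.001, -0.003]]
contact_force: [0.6, -1.8, 1.2]
grip_width: 21.2
```

drive_tool:
  commands:
    - [0, 0, 0, 0, 0, 0, -1]
    - [0, 0, 0, 0, 0, 0, -1]
    - [0, 0, 0, 0, 0, 0, -1]
    - [0, 0, 0, 0, 0, 0, -1]
    - [0, 0, 0, 0, 0, 0, -1]
    - [0, 0, 0, 0, 0, 0, -1]
    - [0, 0, 0, 0, 0, 0, -1]
    - [0, 0, 0, 0, 0, 0, -1]
    - [0, 0, 0, 0, 0, 0, -1]
    - [0, 0, 0, 0, 0, 0, -1]

```text
time_s: 18.55
tool_pos: [541.1, 202.2, 324.0]
ee_rot: [[-0.0, -0.99, -0.139], [-0.003, -0.139, 0.99], [-1.0, 0.001, -0.003]]
contact_force: [0.8, -1.4, -0.6]
grip_width: 21.5
```

drive_tool:
  commands:
    - [0, 0, 0, 0, 0, 0, -1]
    - [0, 0, 0, 0, 0, 0, -1]
    - [0, 0, 0, 0, 0, 0, -1]
    - [0, 0, 0, 0, 0, 0, -1]
    - [0, 0, 0, 0, 0, 0, -1]
    - [0, 0, 0, 0, 0, 0, -1]
    - [0, 0, 0, 0, 0, 0, -1]
    - [0, 0, 0, 0, 0, 0, -1]
    - [0, 0, 0, 0, 0, 0, -1]
    - [0, 0, 0, 0, 0, 0, -1]

```text
time_s: 19.38
tool_pos: [541.1, 202.2, 324.0]
ee_rot: [[-0.0, -0.99, -0.139], [-0.003, -0.139, 0.99], [-1.0, 0.001, -0.003]]
contact_force: [0.5, -2.6, -0.4]
grip_width: 21.7
```

```bash
python3 track.py 18 s6
```

```text
[541.1 202.2 324. ] [ 0.8 -1.1 -0.5] 21.305394156446564
[-0.011, -0.014, -0.019, -0.02, -0.019, -0.022, -0.02, -0.02, -0.019, -0.015, -0.013, -0.013, -0.011, -0.01, -0.007, -0.007, -0.01, -0.009]
amp 0.0067 off -0.0144 rms 0.0012
now 20.283 next +y extreme in 0.721 s
```

Held for 7 s at 0.007 rad. I ease the grip, open and rise.

drive_tool:
  commands:
    - [0, 0, 0, 0, 0, 0, -1]
    - [0, 0, 0, 0, 0, 0, -1]
    - [0, 0, 0, 0, 0, 0, -0.5]
    - [0, 0, 0, 0, 0, 0, -0.4]
    - [0, 0, 0, 0, 0, 0, -0.2]
    - [0, 0, 0, 0, 0, 0, 0.2]
    - [0, 0, 0, 0, 0, 0, 0.6]
    - [0, 0, 0, 0, 0, 0, 0.9]
    - [0, 0, 0, 0, 0, 0, 0.9]
    - [0, 0, 0, 0, 0, 0, 0.9]
  squeeze: 4

```text
time_s: 21.12
tool_pos: [541.1, 202.3, 324.0]
ee_rot: [[-0.0, -0.99, -0.139], [-0.003, -0.139, 0.99], [-1.0, 0.001, -0.003]]
contact_force: [0.1, -0.1, 0.8]
grip_width: 63.4
```

drive_tool:
  commands:
    - [0, 0, 0, 0, 0, 0, 0.9]
    - [0, 0, 0, 0, 0, 0, 0.9]
    - [0, 0, 0.02, 0, 0, 0, 0.9]
    - [0, 0, 0.06, 0, 0, 0, 0.9]
    - [0, 0, 0.12, 0, 0, 0, 0.9]
    - [0, 0, 0.18, 0, 0, 0, 0.9]
    - [0, 0, 0.2, 0, 0, 0, 0.9]
    - [0, 0, 0.2, 0, 0, 0, 0.9]
    - [0, 0, 0.2, 0, 0, 0, 0.9]

```text
time_s: 21.87
tool_pos: [541.3, 202.3, 424.7]
ee_rot: [[0.001, -0.99, -0.139], [-0.003, -0.139, 0.99], [-1.0, -0.001, -0.003]]
contact_force: [0.4, -0.5, -1.0]
grip_width: 88.4
```

Run:
```python
from h import *
from track import swing,fit
T,Y=swing(20,tag='s7');fit(T,Y);print(np.round(Y,3).tolist())
p,d,m=cap('wrist','w7');C=cloud(d,m)
k=(C[...,2]>338)&(C[...,2]<358)&(p.max(2)<100)&(np.hypot(C[...,0]-541,C[...,1]-202)<60)
q=C[k];print('knob',len(q),q.mean(0),env.state()['tool_pos'],env.state()['grip_width'],env.state()['time_s'])
a=cv2.imread('pics/s7.png');b=cv2.imread('pics/w7.png')
cv2.imwrite('pics/v7.png',np.hstack([cv2.resize(x,(400,300)) for x in(a[90:390],b)]))
```

```text
amp 0.0061 off -0.0152 rms 0.0012
now 22.867 next +y extreme in 0.868 s
[-0.011, -0.009, -0.008, -0.012, -0.01, -0.013, -0.016, -0.018, -0.019, -0.019, -0.019, -0.024, -0.022, -0.019, -0.015, -0.014, -0.012, -0.011, -0.01, -0.008]
knob 596 [540.03301167 201.68345953 348.0172747 ] [541.07643186 202.28114952 424.07588059] 88.16505072465462 22.9167
```

View pics/v7.png

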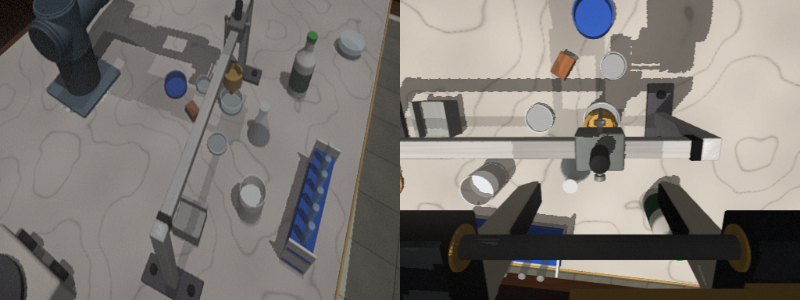

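The cup hangs over the deep dish, the knob is free with the gripper clear above it, and the block and glassware stand in place. I hand the job in.

```bash
python3 -c "
from station import order;print(order.close_job())"
```

```text
the job is handed in; nothing more can be done
None
```

The cup now hangs at rest over the deep dish, and the job is handed in at about 23 s of the 53 s allowed.

- **Moves:** I gripped the knob and drew the cup slowly against the lip. I then took it over with a shaped move. That left a 0.157 rad swing, which two timed shifts cut to about 0.006 rad. I held it there for about 7 s, then opened the gripper and rose 100 mm clear.
- **Swing after letting go:** about 0.006 rad, or roughly 1.5 mm at the nozzle.
- **Position:** the knob ended at about (540.5, 202) and the dish centre is at about (543.5, 203.5). The nozzle is therefore within about 3 mm of the middle.
- **Other items:** in the last pictures the drip block, dishes, beaker and flask look to be in their places. I judged this by eye and did not re-measure it.
- **Disagreements:** the scene and top cameras differed by about 3 mm along the rail for both the knob and the dish. The error largely cancels in the travel distance. The swing readings also carry a steady offset of about −0.015 rad. It was there when the cup hung plumb at the start, so I took it as measurement bias.

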